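# Draw the safety-catch bolt of a transit case

## Task

Unbolt the lid of the plywood transit case: press the sprung catch paddle beside the bolt down with one fingertip and keep it held down while the other fingertip pushes the bolt's knob all the way back out of its keeper, then let go of both so that the catch springs up again and locks the bolt open. Work by touch alone: do not pinch the knob or lift anything, and leave the case and the tools and objects on and around it where they are.

Things in the scene. Friction and masses are not known exactly. Their poses are not given: they have to be found in the camera images.
- case: Plywood transit case with inset lid, loose on the table, 5 kg (give or take a quarter), 280 (x) x 220 (y) x 116 mm high. Origin: centre of its footprint on the table, z up. Lid top at z = 116 mm, flush with the rim. The bolt lies flat on the lid along case x at y = 0, 13 mm high over the lid, nose to -x; the catch paddle is on its +y side.
- keeper (a point): Middle of the top of the keeper strap on the case's rim, at case x = -131 mm, y = 0, 17 mm above the lid; the bolt's nose goes through it. Two like straps guide the bolt at case x = -106 and -8 mm. Each is 12 mm (x) x 27 mm (y), top 17 mm above the lid: fingertips must stay above that. Axes as the case's.
- bolt_knob (a point): Centre of the top of the bolt's upright steel knob, a 12 mm post with a round head of 18 mm diameter and 9 mm height; top 47 mm above the lid, foot of the post 13 mm above the lid. With the bolt home it is at case x = -85 mm, y = 0, and it moves along case +x with the bolt. Axes as the case's.
- bolt (a joint): Travel of the flat steel bolt in m: 0 = home in the keeper (start), 0.030 = fully back against its stop (towards case +x). Friction about 2 N. The catch's tooth sits in a notch of the bolt and blocks it after 2.5 mm; with the tooth lifted the bolt slides.
- catch_pad (a point): Middle of the top of the catch's ribbed steel paddle: 70 mm long (case x from -115 to -45 mm), reaching 46 mm outwards (case +y) from its hinge at y = 26 mm, 25 mm above the lid. At rest this point is at case x = -80, y = 56.5 mm, 35 mm above the lid, the paddle sloping up outwards by 0.25 rad; it sinks 6.5 mm until the bolt is free, 13 mm when fully down.
- catch (a joint): Angle of the see-saw catch in rad: 0 = sprung up, tooth in the bolt's notch (start), 0.42 = paddle fully down. Above 0.20 the tooth (over the bolt at case x = -30 mm) is clear. Let go midway it rests on the bolt at 0.2; with the bolt fully back it drops into a second notch and returns to 0. At mid-paddle 3 N starts it, 5 N clears, 7 N is fully down; it springs back.
- statuette: Bystander: carved limestone niche figure, 52 x 95 x 140 mm, standing beside the case on its -y side; origin at the centre of its foot.
- pliers: Bystander: pliers with red grips, 180 mm long, 14 mm high, lying on the lid along case x, 66 mm to the -y side of the bolt; origin under their middle.
- brush: Bystander: flat wooden-handled brush, 140 mm long, 20 mm high, lying across the lid behind the bolt, at case x = 85 mm; origin under its middle.
- jar: Bystander: amber glass jar, 52 mm diameter, 75 mm high, standing beside the case on its +y side; origin at the centre of its foot.
- board: Bystander: plywood mounting board 150 x 210 x 18 mm with a stone trough on it (top at 62 mm), at one side of the table; origin under its centre.
- tray: Bystander: grey steel tool tray 170 x 250 x 35 mm with pliers in it, at the other side; origin under its centre.
- tape: Bystander: roll of tape lying flat, 90 mm diameter, 25 mm high; origin under its centre.

How it is judged (in metres and radians):
On the way, in this order (a step that is already met when the one before it is completed fails the run):
1. a fingertip has the catch down, clear of the bolt, while the bolt is still home (value of joint catch above 0.22 rad and value of joint bolt below 0.01 m and contact force between the fingers and catch above 0.5 N), for 0.04 s.
2. the bolt is drawn fully back with the catch still held by a finger (value of joint bolt above 0.026 m and value of joint catch above 0.12 rad and contact force between the fingers and catch above 0.3 N), for 0.04 s.
At the end, for the whole second after the job is handed in: The bolt is within 4 mm of its fully-back stop and at rest, the catch has sprung up into the second notch (below 0.08 rad), the case is at rest, it and all bystanders are within 25 mm of where they began (value of joint bolt above 0.026 m and value of joint catch below 0.08 rad and velocity of joint bolt between -0.01 and 0.01 m/s and linear speed of case below 0.02 m/s and distance of each of case, statuette, pliers, brush, jar, board, tray, tape from where it was at the start of the episode below 0.025 m); the robot touches nothing.
It fails at once if the case was shifted, tilted or lifted (more than 25 mm or 0.1 rad) (distance of case from where it was at the start of the episode above 0.025 m or angle between case's own z axis and vertical above 0.1 rad).
It fails at once if an object on or near the case was moved by more than 25 mm (distance of any of statuette, pliers, brush, jar, board, tray, tape from where it was at the start of the episode above 0.025 m).
It fails at once if the statuette or the jar was tipped (angle between any of statuette, jar's own z axis and vertical above 0.25 rad).
It fails at once if the knob was pinched between the fingers (distance between the grasp point and bolt_knob below 0.03 m and horizontal distance between the grasp point and bolt_knob below 0.01 m and contact force between the fingers and bolt above 1 N).
It also fails if it takes over 40 s, if anything falls off the work surface, if the arm or the gripper's body presses on something with over 40 N, if the wrist force passes 120 N, or if a joint passes its speed limit or range.

## Robot

A 6-joint arm with a two-finger parallel gripper is mounted at the origin on the work surface. World frame = base frame: x ahead of the robot, y to its left, z up, the work surface at z = 0. Lengths are in mm, angles in rad, forces in N, time in s.
With the tool pointing down it reaches from about 275 to 750 mm from the base axis. Payload 10.2 kg.
Tool frame: the origin (TCP) lies between the finger pads; the fingertips stand 8 mm ahead of it and the grasp point (between the pads) lies 11 mm behind it; z points along the fingers, x is the direction in which the jaws open and shut, and the axes are right-handed (so a half turn about z gives the same grasp; the last joint's range is limited). The gripper opens to 85 mm and grips with 20 to 120 N. Pads are 22 mm wide; open, the fingers measure 114 mm over their backs; the gripper's body (76 mm by 85 mm) begins 54 mm behind the grasp point. The pads swing forward as they close: fully open they stand 13 mm farther back than shut.
Start: joints at [1.1, 0.313, 1.498, -0, 1.331, -0.223], TCP at [128.78, 508.966, 239.294] pointing down, gripper open.
Joint ranges: [-2.94, 2.94], [-0.97, 2.17], [0.19, 2.56], [-1.23, 4.37], [0.02, 3.11], [-2.88, 2.88]. Speed limits (rad/s): [2.39, 2.39, 3.01, 3.14, 3.14, 3.14].

## Interface

Orientations are given as a unit quaternion [w, x, y, z].
In Python, from rig import sense, eyes, ctrl gives the robot as it stands.
- The arm moves only by the tool move_arm, never from a script. Its argument "rows" is a list that holds one entry, the list of rows, each a list of 5 numbers: the shift along the tool's x, y, z in mm, then the turn about the tool's z in units of 6 degrees (1.0 is 6 degrees), then the gripper command: -1 is shut, 1 is fully open, values between are in proportion. In form: [[[dx, dy, dz, roll, jaw], ...]]. A call has 1 to 12 rows; each row is the pose to reach, as a shift and turn from the pose measured when the call began, along the tool's axes at that moment; what a row does not reach only later rows make up. A row lasts 1/8 s, in which the tool goes at most 62.5 mm and 10.7 degrees, less where a joint would pass 70% of its speed; a pose out of reach is approached as far as the arm can. A call with a gripper value outside its range is refused whole. The fingers move at their own pace and stop on an object; "squeeze" is the grip in N (left out, the last holds). Time passes only in rows, so rows that repeat a pose let the fingers close. It gives the time, the measured TCP pose, the force and the opening at its end, in the units of the state.
- sense(): the state, without advancing time (a new reading comes with each control period).
- eyes.capture(name): name is "scene" or "top"; returns a dict with "color" (420x560x3 uint8, blue, green, red), "vertical_fov" (degrees; the focal length in pixels is half the picture's height over the tangent of half this angle, whatever the lens; pixels are square), "cx", "cy" (the principal point, pixels), "xyz" and "attitude" of the camera in the world. Camera axes: x right, y down, z forward; pixel columns grow to the right and rows downward; lengths in mm; the calibration is good to about 2 mm. A picture is of the moment at which its call begins. There is no depth.
- ctrl.finish_job(): hands the job in, once; it reports no verdict.
The state is a dict: "time_s": time; "joints": joint angles; "dq": joint speeds; "tau": joint torques, N m; "eef_pos": TCP position; "ee_rot": TCP orientation; "force": force on the tool from outside, world axes, zero at the start; "wrist_torque": the same for the moment, N m; "grip_width": opening from 0.0 (shut) to 1.0 (fully open).
Only numpy, scipy, OpenCV 4.12 (cv2) and the standard library are available. Lean on these libraries where they do the work, as an engineer would, in place of code of your own. Each camera call takes 0.05 s, during which the arm holds its last target. There are 200 camera calls.

## Working session

There is one attempt and no reset: what is moved stays moved. The work goes in short steps, Python scripts to look and compute and a tool call to move; the robot and the scene stay as the last step left them, time stands still between calls to the robot, and variables do not carry over. Pictures are saved under pics/ and viewed, about 8 in all and at most 12, crops included, and the job is handed in when it is done.

Besides the shell and the picture viewer there is one more tool, called after "Emit:" by a JSON object that holds its "op" and its "data", one argument or row to a line. move_arm: Moves the arm, as the interface text tells. Its arguments: {"type":"object","properties":{"rows":{"type":"array","items":{"type":"array","items":{"type":"array","items":{"type":"number"}}}},"squeeze":{"type":"number"}},"required":["rows"]}

```bash
mkdir -p pics
cat > h.py <<'E'
import numpy as np, cv2
from rig import sense, eyes, ctrl
from scipy.spatial.transform import Rotation as R
def att(a):
    a=np.array(a,float)
    return a if a.shape==(3,3) else R.from_quat(np.r_[a[1:],a[0]]).as_matrix()
def snap(n,f):
    c=eyes.capture(n); cv2.imwrite(f,c['color']); 
    np.save(f+'.npy',{k:c[k] for k in c if k!='color'},allow_pickle=True); return c
def load(f): return np.load(f+'.npy',allow_pickle=True).item()
def ray(c,u,v):
    f=210/np.tan(np.radians(c['vertical_fov']/2))
    return att(c['attitude'])@np.array([(u-c['cx'])/f,(v-c['cy'])/f,1])
def at(c,u,v,z):
    d=ray(c,u,v);p=np.array(c['xyz']);return p+d*(z-p[2])/d[2]
def proj(c,P):
    f=210/np.tan(np.radians(c['vertical_fov']/2))
    q=att(c['attitude']).T@(np.array(P)-c['xyz']);return q[:2]/q[2]*f+[c['cx'],c['cy']]
E
python3 - <<'E'
from h import *
for n in('top','scene'):
    c=snap(n,f'pics/{n}0.png');print({k:c[k] for k in c if k!='color'})
print(sense())
E
```

```text
{'vertical_fov': 57.66799540264307, 'cx': 284.5615714383449, 'cy': 208.20793666625812, 'xyz': array([ 427.7218131 ,   15.19536268, 1141.28578245]), 'attitude': array([ 0.03797298, -0.70318478,  0.7088439 , -0.04036771])}
{'vertical_fov': 45.496093155051206, 'cx': 284.7972109999936, 'cy': 206.74566981283087, 'xyz': array([1166.07917933, 1175.80736798,  964.4666853 ]), 'attitude': array([-0.11113154,  0.20660843,  0.85387078, -0.46461535])}
{'time_s': 0.1, 'joints': array([ 1.09959913e+00,  3.13410144e-01,  1.49836952e+00, -1.83186016e-05,
        1.33098958e+00, -2.23386296e-01]), 'dq': array([ 1.04377467e-03, -1.88543067e-03, -2.20073656e-03, -5.02909649e-04,
        9.36269436e-05, -1.60247304e-04]), 'tau': array([ 1.96971472e-03, -4.12901008e+01, -2.60142320e+01, -1.37153256e-04,
        3.03065935e-03,  5.38395398e-06]), 'eef_pos': array([128.67918257, 508.75718749, 238.7808917 ]), 'ee_rot': array([ 2.57625601e-04,  7.89074668e-01,  6.14297014e-01, -5.28960791e-04]), 'force': array([ 0.17089031,  0.32460158, -0.60410099]), 'wrist_torque': array([ 0.05438192,  0.06607   , -0.0269023 ]), 'grip_width': 1.000233062450024}
```

View pics/top0.png

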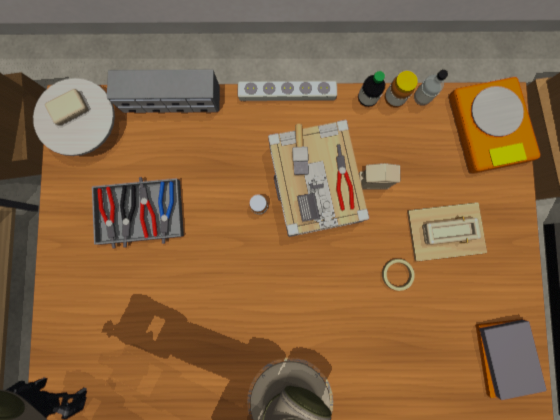

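View pics/scene0.png

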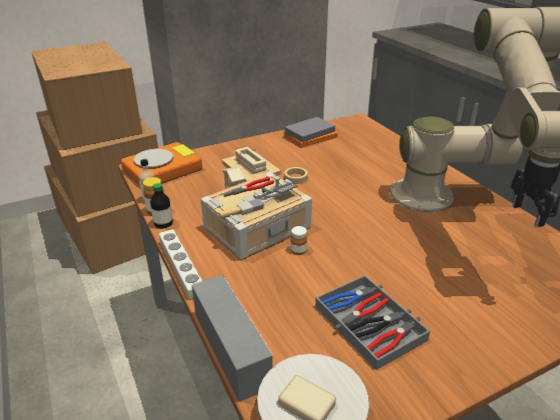

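The top view shows the case at about px (318,178), with its bolt end towards the robot, the brush at the far end, the paddle at about (309,207) and the pliers to the right. Next I'll enlarge that area.

Run:
```python
import cv2
i=cv2.imread('pics/top0.png')[115:245,255:375]
cv2.imwrite('pics/crop0.png',cv2.resize(i,None,fx=4.6,fy=4.6,interpolation=cv2.INTER_CUBIC))
```

```text
(no output)
```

View pics/crop0.png

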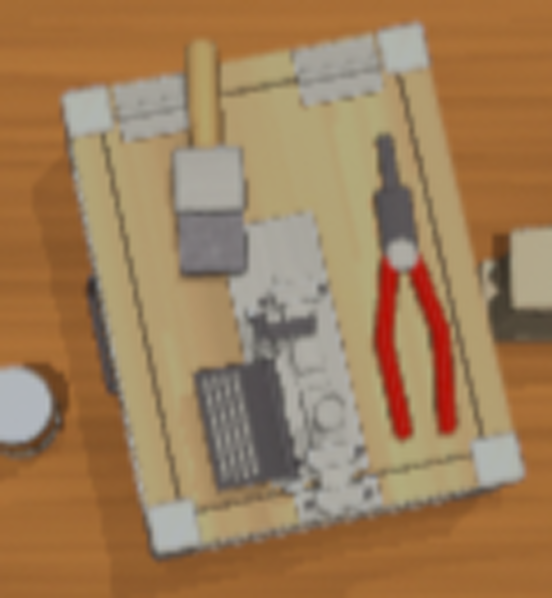

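```bash
cat >> h.py <<'E'
def fit():
    c=load('pics/top0.png')
    px=np.array([(64,95),(424,25),(522,477),(155,550)])/4.6+[255,115]
    W=np.array([at(c,u,v,116)[:2] for u,v in px])
    L=np.array([(140,110),(140,-110),(-140,-110),(-140,110)])
    from scipy.optimize import least_squares
    F=lambda p:(L@np.array([[np.cos(p[2]),np.sin(p[2])],[-np.sin(p[2]),np.cos(p[2])]])+p[:2]-W).ravel()
    s=least_squares(F,[530,-40,0.1]);return s.x,F(s.x),W
def cw(p,P): # case->world
    a=p[2];return np.array([p[0]+np.cos(a)*P[0]-np.sin(a)*P[1],p[1]+np.sin(a)*P[0]+np.cos(a)*P[1],P[2]])
E
python3 - <<'E'
from h import *
p,r,W=fit();print(p,r.round(1))
c=load('pics/top0.png')
for n,(u,v),z in(('knob',(328,412),163),('pad',(243,425),151)):
    print(n,at(c,u/4.6+255,v/4.6+115,z).round(1))
K=cw(p,(-85,0,163));P=cw(p,(-80,56.5,151))
print(K,P)
i=cv2.imread('pics/scene0.png');s=load('pics/scene0.png')
for n,q in(('k',K),('p',P)):
    for cc in (s,c): print(n,proj(cc,q).round(1), ((proj(cc,q)-[255,115])*4.6).round())
o=proj(s,K)-[70,60];o=o.astype(int);print(o)
cr=cv2.resize(i[o[1]:o[1]+110,o[0]:o[0]+130],None,fx=5.5,fy=5.5,interpolation=cv2.INTER_CUBIC)
for q in [K,P]+[cw(p,(x,y,116)) for x in(-140,140) for y in(-110,110)]:
    cv2.circle(cr,tuple(((proj(s,q)-o)*5.5).astype(int).tolist()),3,(0,255,0),-1)
cv2.imwrite('pics/crop1.png',cr)
t=sense();print(R.from_quat(np.roll(t['ee_rot'],-1)).as_matrix().round(3))
E
```

```text
[ 6.27919915e+02 -8.14927166e+01  1.86500095e-01] [ 1.3 -0.3  0.2  1.  -0.8 -0.6 -0.6 -0.1]
knob [545.2 -96.5 163. ]
pad [539.6 -49.4 151. ]
[544.39388281 -97.25348665 163.        ] [538.83090229 -40.80613731 151.        ]
k [276.9 176.8] [101. 284.]
k [326.6 204.9] [329. 413.]
p [286.4 187.5] [144. 333.]
p [304.5 207.7] [228. 426.]
[206 116]
[[ 0.245  0.969 -0.001]
 [ 0.969 -0.245 -0.001]
 [-0.001 -0.    -1.   ]]
```

View pics/crop1.png

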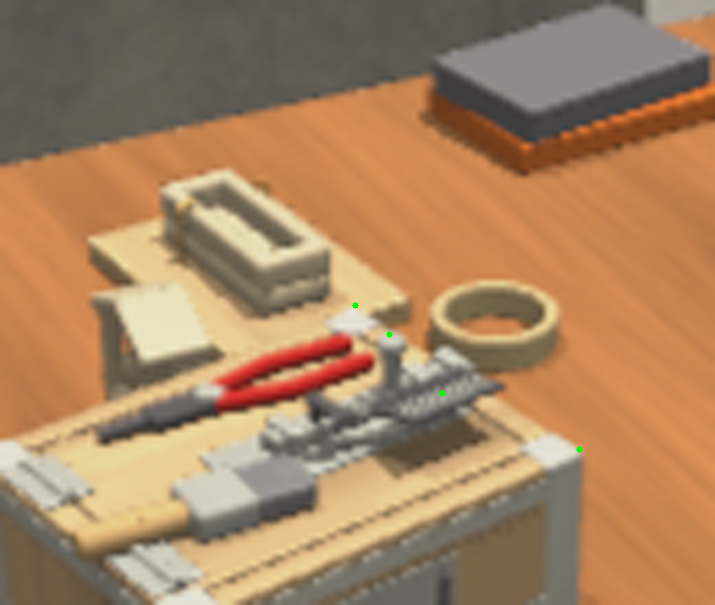

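The pose fit has residuals around 1 mm. In both views the knob and paddle project where they should: knob at world (545, -97, 163), case yaw 0.187.

The plan is to put the jaw axis along world y at about 57 mm finger spacing. One finger goes over the paddle and the other sits just robot-side of the knob. Now the approach at height.

Emit:
{"op": "move_arm", "data": {
  "rows": [
    [[-468, 518, 0, -2.37, 0], [-468, 518, 0, -2.37, 0], [-468, 518, 0, -2.37, 0], [-468, 518, 0, -2.37, 0], [-468, 518, 0, -2.37, 0], [-468, 518, 0, -2.37, 0], [-468, 518, 0, -2.37, 0], [-468, 518, 0, -2.37, 0], [-468, 518, 0, -2.37, 0], [-468, 518, 0, -2.37, 0], [-468, 518, 0, -2.37, 0], [-468, 518, 0, -2.37, 0]]
  ],
  "squeeze": 20
}}

```text
time_s: 1.6
eef_pos: [516.9, -74.7, 238.3]
ee_rot: [-0.0, 0.708, 0.706, -0.001]
force: [0.1, 1.8, -0.1]
grip_width: 0.5
```

Emit:
{"op": "move_arm", "data": {
  "rows": [
    [[2, 0, -30, 0, 0], [2, 0, 60, 0, 0], [2, 0, 60, 0, 0], [2, 0, 60, 0, 0], [2, 0, 60, 0, 0]]
  ]
}}

```text
time_s: 2.22
eef_pos: [517.3, -72.6, 179.7]
ee_rot: [0.001, 0.708, 0.706, -0.0]
force: [-0.2, 0.3, -0.3]
grip_width: 0.504
```

Run:
```python
from h import *
s=snap('scene','pics/s1.png');t=snap('top','pics/t1.png')
f=lambda c,x,y,w,h:cv2.resize(c['color'][y:y+h,x:x+w],(390,390*h//w),interpolation=cv2.INTER_CUBIC)
a=f(s,220,110,110,120);b=f(t,265,125,110,120)
cv2.imwrite('pics/c2.png',np.hstack([a,b]))
q=sense();print(q['eef_pos'].round(1),q['force'].round(1),q['ee_rot'].round(3))
```

```text
[517.4 -72.8 179.8] [ 0.1  0.2 -0.5] [ 0.001  0.708  0.706 -0.   ]
```

View pics/c2.png

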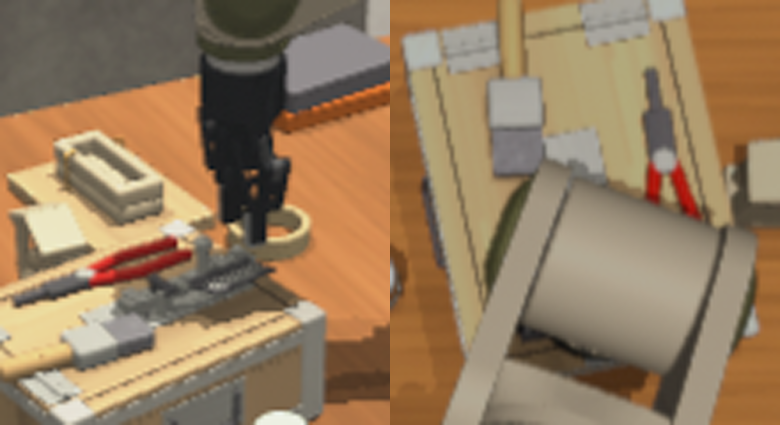

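Scene view: the fingertips are at about (230,220) and (258,243) in the crop. One is just robot-side of the knob at (203,243) and the other is above the robot-side end of the paddle, as planned. I'll descend by feel.

Emit:
{"op": "move_arm", "data": {
  "rows": [
    [[0, 0, 10, 0, 0], [0, 0, 16, 0, 0], [0, 0, 20, 0, 0], [0, 0, 20, 0, 0]]
  ]
}}

```text
time_s: 2.82
eef_pos: [517.3, -72.8, 159.4]
ee_rot: [0.001, 0.708, 0.706, -0.0]
force: [-0.4, 0.3, -0.6]
grip_width: 0.501
```

Emit:
{"op": "move_arm", "data": {
  "rows": [
    [[0, 0, 3, 0, 0], [0, 0, 5, 0, 0], [0, 0, 5, 0, 0]]
  ]
}}

```text
time_s: 3.2
eef_pos: [517.4, -72.6, 154.6]
ee_rot: [0.001, 0.708, 0.706, -0.0]
force: [-0.1, 2.0, 4.2]
grip_width: 0.502
```

Emit:
{"op": "move_arm", "data": {
  "rows": [
    [[0, 0, 3, 0, 0], [0, 0, 4, 0, 0], [0, 0, 4, 0, 0]]
  ]
}}

```text
time_s: 3.58
eef_pos: [517.5, -72.4, 150.6]
ee_rot: [0.001, 0.708, 0.706, -0.0]
force: [0.1, 2.7, 5.2]
grip_width: 0.502
```

Emit:
{"op": "move_arm", "data": {
  "rows": [
    [[0, 0, 2, 0, 0], [0, 0, 4, 0, 0], [0, 0, 4, 0, 0]]
  ]
}}

```text
time_s: 3.95
eef_pos: [517.5, -72.3, 146.8]
ee_rot: [0.0, 0.708, 0.706, 0.0]
force: [-1.8, 3.1, 6.7]
grip_width: 0.503
```

Emit:
{"op": "move_arm", "data": {
  "rows": [
    [[0, 0, 1, 0, 0], [0, 0, 1, 0, 0], [0, 0, 1, 0, 0]]
  ]
}}

```text
time_s: 4.32
eef_pos: [517.5, -72.2, 146.2]
ee_rot: [0.001, 0.708, 0.706, 0.0]
force: [-2.0, 3.1, 7.7]
grip_width: 0.497
```

The catch is down at about 7 N. Now I'll push along case +x.

Emit:
{"op": "move_arm", "data": {
  "rows": [
    [[0.5, 3, 0, 0, 0], [1, 6, 0, 0, 0], [1.5, 9, 0, 0, 0], [2.2, 12, 0, 0, 0], [2.2, 12, 0, 0, 0]]
  ]
}}

```text
time_s: 4.95
eef_pos: [528.8, -70.6, 146.3]
ee_rot: [0.0, 0.708, 0.706, -0.001]
force: [-7.0, -0.1, 7.6]
grip_width: 0.499
```

Emit:
{"op": "move_arm", "data": {
  "rows": [
    [[0.5, 3, 0, 0, 0], [1, 6, 0, 0, 0], [1.5, 9, 0, 0, 0], [2.2, 12, 0, 0, 0], [2.2, 12, 0, 0, 0]]
  ]
}}

```text
time_s: 5.58
eef_pos: [539.9, -68.6, 146.3]
ee_rot: [-0.001, 0.708, 0.707, -0.002]
force: [-6.5, 1.5, 7.8]
grip_width: 0.498
```

Emit:
{"op": "move_arm", "data": {
  "rows": [
    [[0.5, 3, 0, 0, 0], [1.2, 6, 0, 0, 0], [1.7, 9, 0, 0, 0], [1.7, 9, 0, 0, 0]]
  ]
}}

```text
time_s: 6.08
eef_pos: [548.1, -67.1, 146.2]
ee_rot: [-0.002, 0.707, 0.707, -0.003]
force: [-7.0, 1.0, 7.9]
grip_width: 0.5
```

Emit:
{"op": "move_arm", "data": {
  "rows": [
    [[0.5, 2, 0, 0, 0], [0.7, 4, 0, 0, 0], [0.7, 4, 0, 0, 0]]
  ]
}}

```text
time_s: 6.45
eef_pos: [551.1, -66.6, 146.3]
ee_rot: [-0.002, 0.707, 0.707, -0.004]
force: [-7.7, 0.4, 8.2]
grip_width: 0.497
```

Emit:
{"op": "move_arm", "data": {
  "rows": [
    [[0.3, 2, 0, 0, 0], [0.4, 3, 0, 0, 0], [0.4, 3, 0, 0, 0]]
  ]
}}

```text
time_s: 6.82
eef_pos: [553.1, -66.3, 146.3]
ee_rot: [-0.004, 0.707, 0.707, -0.006]
force: [-7.2, 2.5, 8.3]
grip_width: 0.495
```

Run:
```python
from h import *
s=snap('scene','pics/s2.png')
q=sense();print(q['eef_pos'].round(1),q['force'].round(1))
p,_,_=fit();f=480/90
o=np.array([245,145]);cr=cv2.resize(s['color'][145:235,245:345],None,fx=6,fy=6,interpolation=cv2.INTER_CUBIC)
for x,col in((-85,(0,0,255)),(-55,(0,255,0))):
    cv2.circle(cr,tuple(((proj(s,cw(p,(x,0,163)))-o)*6).astype(int).tolist()),3,col,-1)
cv2.circle(cr,tuple(((proj(s,cw(p,(-140,110,116)))-o)*6).astype(int).tolist()),3,(255,0,0),-1)
cv2.imwrite('pics/c3.png',cr)
```

```text
[553.1 -66.3 146.2] [-7.9  1.2  8.5]
```

View pics/c3.png

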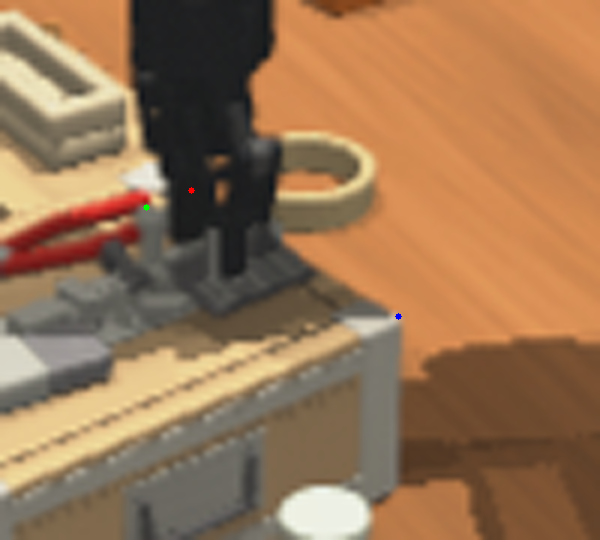

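The knob head is at about (152,211), just short of the green fully-back mark at (146,207). The case corner is still on its mark, so the case hasn't shifted. I'll push on to the stop.

Emit:
{"op": "move_arm", "data": {
  "rows": [
    [[0.3, 2, 0, 0, 0], [0.4, 3, 0, 0, 0], [0.4, 3, 0, 0, 0]]
  ]
}}

```text
time_s: 7.25
eef_pos: [555.0, -66.0, 146.2]
ee_rot: [-0.005, 0.707, 0.707, -0.007]
force: [-8.3, 0.8, 9.1]
grip_width: 0.498
```

Emit:
{"op": "move_arm", "data": {
  "rows": [
    [[0.2, 1, 0, 0, 0], [0.4, 2, 0, 0, 0], [0.4, 2, 0, 0, 0]]
  ]
}}

```text
time_s: 7.62
eef_pos: [555.2, -66.0, 146.2]
ee_rot: [-0.006, 0.707, 0.707, -0.009]
force: [-11.7, 0.4, 10.4]
grip_width: 0.503
```

Emit:
{"op": "move_arm", "data": {
  "rows": [
    [[0.4, 3, 0, 0, 0], [0.4, 3, 0, 0, 0], [0.4, 3, 0, 0, 0]]
  ]
}}

```text
time_s: 8.0
eef_pos: [555.4, -65.9, 146.2]
ee_rot: [-0.009, 0.707, 0.707, -0.012]
force: [-19.7, -0.5, 13.7]
grip_width: 0.503
```

The bolt is on its stop: force climbs with no further movement. Lifting straight up.

Emit:
{"op": "move_arm", "data": {
  "rows": [
    [[0, 0, -4, 0, 0], [0, 0, -10, 0, 0], [0, 0, -18, 0, 0], [0, -2, -30, 0, 0], [0, -4, -60, 0, 0], [0, -60, -90, 0, 0], [0, -120, -90, 0, 0], [0, -180, -90, 0, 0], [0, -200, -90, 0, 0], [0, -200, -90, 0, 0], [0, -200, -90, 0, 0]]
  ]
}}

```text
time_s: 9.38
eef_pos: [359.0, -65.8, 242.5]
ee_rot: [-0.008, 0.707, 0.707, -0.012]
force: [0.1, 0.5, -0.8]
grip_width: 0.501
```

Run:
```python
from h import *
s=snap('scene','pics/s3.png');t=snap('top','pics/t3.png')
q=sense();print(q['eef_pos'].round(1),q['force'].round(1))
p,_,_=fit()
def crop(c,o,w,h,k):
    cr=cv2.resize(c['color'][o[1]:o[1]+h,o[0]:o[0]+w],None,fx=k,fy=k,interpolation=cv2.INTER_CUBIC)
    for P,col in(((-85,0,163),(0,0,255)),((-55,0,163),(0,255,0)),((-140,110,116),(255,0,0))):
        cv2.circle(cr,tuple(((proj(c,cw(p,P))-o)*k).astype(int).tolist()),2,col,-1)
    return cr
cv2.imwrite('pics/c4.png',np.hstack([crop(s,(235,145),80,110,5),crop(t,(275,125),80,110,5)]))
```

```text
[358.9 -65.7 242.1] [-0.9 -0.1 -0. ]
```

View pics/c4.png

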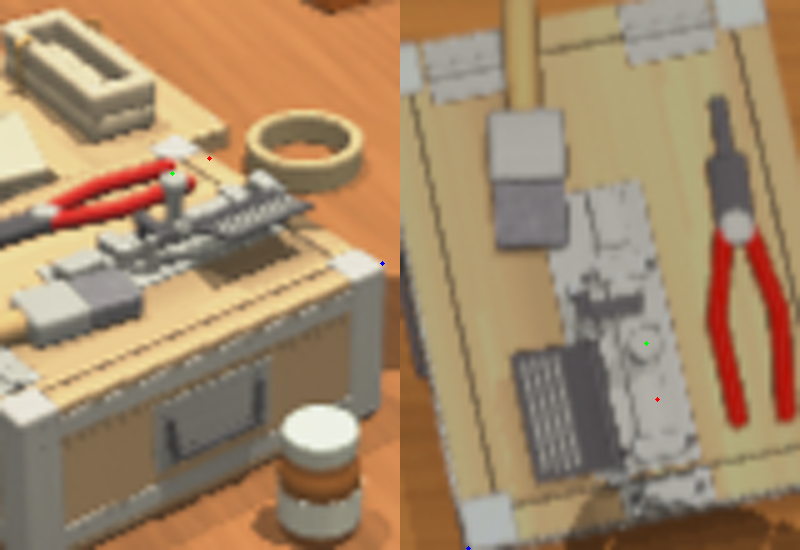

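The knob head sits on the fully-back mark in both views: scene (173,178) and top (643,343). The paddle's outer tip is at full-image px (297.6,186.4), against (297.8,186.5) at the start, so the catch is fully up. The case and the objects beside it are in place, so I'll hand in.

```bash
python3 -c "
from rig import ctrl; print(ctrl.finish_job())"
```

```text
the job is handed in; nothing more can be done
None
```

The bolt is drawn fully back and the catch has sprung up to lock it open. I handed the job in at about 9.5 s; the hand-in reports no verdict.

- **What I did:** one fingertip pressed the paddle down, with about 7 N measured. The other pushed the knob along case +x until it stalled on its stop. There the horizontal force rose from about 8 N to 20 N with no further movement. I then lifted straight up and backed the arm away.
- **Bolt and catch:** the last pictures, from both cameras, show the knob at its fully-back position. The paddle tip is within 0.3 px of where it started; resting on the bolt at 0.2 rad would have shown as several pixels.
- **Surroundings:** by eye, the case, pliers, brush, jar and tape look unmoved; the board and statuette are only partly in the last crop. I did not check the tray after the move, but the arm worked well away from it.
- **Robot:** it was clear of everything, with force readings back near zero.
- **Not measured directly:** I inferred the catch angle and bolt travel from forces and pictures, because the robot's state gives no joint values for them. None of the checks failed or disagreed.

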